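Hook the stranded coal car out from behind the guard

ROBOT

A 7-joint arm with a two-finger parallel gripper is mounted at the origin on the work surface. World frame = base frame: x ahead of the robot, y to its left, z up, the work surface at z = 0. Lengths are in m, angles in degrees, forces in N, time in s.
With the tool pointing down it reaches from about 0.425 to 1.025 m from the base axis. Payload 9.4 kg.
Tool frame: the origin (TCP) lies between the finger pads; the fingertips stand 14 mm ahead of it and the grasp point (between the pads) lies 5 mm behind it; z points along the fingers, y is the direction in which the jaws open and shut (so a half turn about z gives the same grasp; the last joint's range is limited). The gripper opens to 85 mm and grips with 20 to 120 N. Pads are 22 mm wide; open, the fingers measure 114 mm over their backs; the gripper's body (76 mm by 85 mm) begins 54 mm behind the grasp point. The pads swing forward as they close: fully open they stand 13 mm farther back than shut.
Start: joints at [-77.275, 34.337, -0.143, 91.639, 0.103, 54.024, -4.572], TCP at [0.213, 0.693, 0.245] pointing down, gripper open.
Joint ranges: [-147.43, 147.43], [-19.82, 112.94], [-74.19, 73.91], [6.32, 146.72], [-59.91, 239.91], [6.04, 106.73], [-150.56, 150.56]. Speed limits (degrees/s): [127.2, 127.2, 172.46, 172.46, 180, 180, 180].

INTERFACE

Orientations are given as [roll, pitch, yaw] about the fixed x, y, z axes, in that order (R = Rz(yaw) Ry(pitch) Rx(roll)).
In Python, from station import bot, get_image gives the robot as it stands. The module is installed in compiled form; this text tells all that it offers.
- The arm moves only by the shell command python3 -m jog 'ROWS' [FORCE]. ROWS is text: rows parted by semicolons, each of 5 numbers parted by spaces: the closure, from 0 (fully open) to 1 (shut), then the shift along the tool's x, y, z in m, then the turn about the tool's z in rad. A call has 1 to 5 rows; each row shifts and turns the commanded pose from where the row before left it, along the tool's axes as they then stand; what a row does not reach is not made up. A row lasts 1/8 s, in which the tool goes at most 62.5 mm and 10.7 degrees, less where a joint would pass 70% of its speed; a pose out of reach is approached as far as the arm can. A call with a gripper value outside its range is refused whole. The fingers move at their own pace and stop on an object; FORCE is the grip in N (left out, the last holds). Time passes only in rows, so rows that do not move let the fingers close. It gives the time, the measured TCP pose, the force and the opening at its end, in the units of the state.
- bot.read_state(): the state, without advancing time (a new reading comes with each control period).
- get_image(name): name is "side" or "top" or "wrist"; returns a dict with "pixels" (384x512x3 uint8, blue, green, red), "depth" (384x512 float32, m along the optical axis (not along the pixel's ray), 0 where there is no reading), "vertical_fov" (degrees; the focal length in pixels is half the picture's height over the tangent of half this angle, whatever the lens; pixels are square), "cx", "cy" (the principal point, pixels), "distortion" ([k1, k2, p1, p2, k3] as OpenCV has them; the pictures are not rectified), "extrinsics" (4x4, takes a point from world to camera coordinates); the wrist camera has in their place "hand_eye" (4x4, takes a point from camera to tool coordinates, whose origin is the TCP and whose axes are the flange's). Camera axes: x right, y up, looking along -z (the intrinsics and any distortion apply to the point x, -y, -z); pixel columns grow to the right and rows downward; lengths in m; the calibration is good to about 2 mm. A picture is of the moment at which its call begins: read the wrist's pose just before it.
- bot.close_job(): hands the job in, once; it reports no verdict.
The state is a dict: "time_s": time; "qpos": joint angles; "qd": joint speeds; "joint_efforts": joint torques, N m; "eef_pos": TCP position; "ee_rot": TCP orientation; "wrist_force": force on the tool from outside, world axes, zero at the start; "wrist_torque": the same for the moment, N m; "finger_gap": opening from 0.0 (shut) to 1.0 (fully open).
Only numpy, scipy, OpenCV 4.12 (cv2) and the standard library are available. Lean on these libraries where they do the work, as an engineer would, in place of code of your own. Each camera call takes 0.05 s, during which the arm holds its last target.

TASK

The silver coal car has been knocked deep behind the clear guard on the rim, where no hand gets in. Take the hooked rod by its handle, reach the hook in behind the car and draw the car out along the steel strip until it comes up snug against the black tender, which backs onto the buffer stop; hold it there a moment with a firm pull of about 6 newtons so that the coupling magnets meet squarely, but do not shove, and do not lean on the guard. Then lay the rod down on the open table on your side of the cars and let go, leaving everything else as it stands.

Things in the scene. Friction and masses are not known exactly. Their poses are not given: they have to be found in the camera images.
- rim: Fixed maple rim board, 660 mm long, 36 high, steel strip on the face towards the robot. Origin: on the table at the foot of the strip's face, mid-length. y runs along the strip (roughly to the robot's left), x points away from the robot, z up. The cars stand at x < 0 beside the strip. All lengths in this list are mm.
- guard: Fixed guard of clear 4 mm sheet; axes as the rim's. Origin: on the table at the foot of the strip's face, in the plane of its open mouth (facing -y). Runs 225 from the mouth to +y, closed there. Inside: x from -104 (upright front sheet) to 0 (strip), 62 high under the flat top (66 outside). A 10 x 10 bead lies outside along the front sheet's foot (x -108 to -118).
- stop: Fixed wooden buffer stop, 36 wide, 36 high, 28 long, standing at the strip on the -y side. Origin: on the table under the middle of its flat +y face, 19 in front of the strip (x = -19 in the rim's frame); axes as the rim's.
- tender: Black wooden tender, loose, about 90 g: body 66 long (y), 30 wide, 43 high (46 over its filler cap); a round steel coupling magnet (11 across, centre 14 up) stands out 4 at each end: 74 long over the magnets. It stands between stop and guard, its -y magnet 0 to 5 off the stop's face, so it slides back onto the stop before the pull rises. Origin: under its centre on the table.
- tender_rear (a point): Outer face of the tender's +y coupling magnet (37 from the tender's centre, 14 up), which the coal car must meet.
- coal_car: Silver wooden coal car, loose, 60 to 130 g, slides on fixed wheels: body 74 long (y), 36 wide, flat upright end walls 20 to 42 above the table, coal heap to 45; a coupling magnet (11 across, centre 14 up) stands out 4 at each end: 82 long over them. Starts inside the guard beside the strip, up to 0.08 rad askew. Origin: under its centre on the table; +y is deeper into the guard.
- car_front (a point): Outer face of the coal car's -y coupling magnet (41 from its centre, 14 up), the one that must meet the tender.
- car_rear (a point): Middle of the coal car's flat +y end wall (37 from its centre, 31 up), where the hook pulls; the magnet below it stands out 4 more, its top is 19.5 above the table.
- rod: Hooked rod, 110 g, lying flat. Dark wood handle 120 x 22 x 22 along x; the metal shaft (8 thick) leaves its +x end, is cranked to y = -32 at 16 above the underside by x = 78, runs straight to x = 285, then bends square into a hook arm (8 thick) to -y. Origin: under the handle's centre. Centre of mass about 50 towards +x. Starts with x roughly to the robot's left, hook arm on the guard's side.
- hook_corner (a point): Axis of shaft and hook arm where they meet: (285, -32, 16) in the rod's frame.
- hook_tip (a point): End of the hook arm: (285, -68, 16) in the rod's frame; the arm reaches 36 from the shaft's axis, 32 from its side.
- fire_engine: Red wooden fire engine, loose, 84 x 36 x 53 high; a bystander. Origin under its centre.
- riser: Wooden ascending track riser, loose, 40 x 162, rising in steps from 12 to 57; a bystander. Origin under its centre.
Mind the look-alikes: they are no part of the job. Of the things that look like the tender, take the one that is nearest to the robot's base at the start.

How it is judged (in metres and radians):
On the way, in this order (a step that is already met when the one before it is completed fails the run):
1. the hook arm is behind the coal car, inside the guard (y of hook_tip in the frame of coal_car between 0.037 and 0.1 m and x of hook_tip in the frame of coal_car above -0.012 m and height (world z) of hook_tip below 0.046 m and y of car_front in the frame of guard above 0 m), for 0.1 s.
2. with the hook, the coal car is drawn firmly (4.5 N or more) against the tender (contact force between coal_car and tender above 4.5 N and contact force between rod and coal_car above 3 N), for 0.2 s.
At the end, for the whole second after the job is handed in: The coal car stands upright out in the open, its -y magnet within 2 mm of the tender's +y magnet and within 7 mm of it sideways, in line with the strip within 0.09 rad; the rod lies flat and still on the table with handle and hook at least 60 mm in front of the strip's face (clear of the cars) (y of car_front in the frame of tender_rear below 0.002 m and x of car_front in the frame of tender_rear between -0.007 and 0.007 m and angle between the y axis of coal_car and the y axis of rim, either way round below 0.09 rad and angle between coal_car's own z axis and vertical below 0.1 rad and height (world z) of coal_car below 0.005 m and y of coal_car in the frame of guard below -0.03 m and x of each of hook_tip, rod, hook_corner in the frame of rim below -0.06 m and height (world z) of rod below 0.006 m and height (world z) of hook_tip below 0.022 m and linear speed of each of rod, coal_car below 0.02 m/s); the robot touches nothing.
It fails at once if the rod leans on the clear guard with more than 8 N (contact force between rod and guard above 8 N).
It fails at once if the tender is shoved by the coal car with more than 8 N (contact force between coal_car and tender above 8 N).
It fails at once if the hook pulls or presses on the coal car with more than 15 N (contact force between rod and coal_car above 15 N).
It fails at once if the coal car is handled with the gripper instead of the rod (contact force between any of the fingers, the arm and coal_car above 0.5 N).
It fails at once if the tender or a bystander (fire engine, riser) is displaced by more than 10 mm (distance of any of tender, fire_engine, riser from where it was at the start of the episode above 0.01 m).
It also fails if it takes over 64 s, if anything falls off the work surface, if the arm or the gripper's body presses on something with over 40 N, if the wrist force passes 120 N, or if a joint passes its speed limit or range.

## Working session

There is one attempt and no reset: what is moved stays moved. The work goes in short steps, Python scripts to look and compute and a shell command to move; the robot and the scene stay as the last step left them, time stands still between calls to the robot, and variables do not carry over. Pictures are saved under pics/ and viewed, and the job is handed in when it is done.

```bash
mkdir -p pics
cat > h.py <<'E'
from station import bot,get_image
import cv2,numpy as np
def snap(n,f):
    st=bot.read_state(); d=get_image(n); cv2.imwrite('pics/'+f+'.png',d['pixels']); 
    np.savez('pics/'+f+'.npz',st_pos=st['eef_pos'],st_rot=st['ee_rot'],**{k:v for k,v in d.items()})
    return d
E
python3 - <<'E'
from h import *
print(bot.read_state())
for n in('side','top','wrist'):
    d=snap(n,n+'0'); print({k:v for k,v in d.items() if k not in('pixels','depth')})
E
```

```text
{'time_s': 0.0, 'qpos': array([-77.27449134,  34.38294055,  -0.14596336,  91.67873166,
         0.10186281,  54.02508696,  -4.57160791]), 'qd': array([-0.01352134, -0.08774173,  0.09914122, -0.05233884, -0.04041296,
       -0.07290256,  0.09188509]), 'joint_efforts': array([-1.19713539e-03, -7.76452589e+01,  1.56442422e+00, -2.58018905e+01,
        1.22853380e-02,  8.62481946e-03,  1.06626516e-06]), 'eef_pos': array([0.21329917, 0.69245773, 0.24445046]), 'ee_rot': array([-1.79913640e+02,  6.82086770e-03,  1.62883312e+02]), 'wrist_force': array([0.04667281, 1.40809026, 0.00990563]), 'wrist_torque': array([ 0.00916672, -0.03413517,  0.0183267 ]), 'finger_gap': 0.9980021044463597}
{'vertical_fov': 44.833707556376844, 'cx': 242.15641633061645, 'cy': 188.51781098738647, 'distortion': array([-0.01651501,  0.        ,  0.        ,  0.        ,  0.        ]), 'extrinsics': array([[ 0.99145223, -0.13043977,  0.00281643, -0.53082385],
       [ 0.06303096,  0.49776572,  0.86501814, -0.03248945],
       [-0.11423469, -0.85744665,  0.50173268, -1.44972346],
       [ 0.        ,  0.        ,  0.  
[... 273 characters left out ...]
 0.99938965,  0.0065125 ,  0.03432083, -0.49526522],
       [-0.03424041, -0.01208203,  0.99934059, -1.01458104],
       [ 0.        ,  0.        ,  0.        ,  1.        ]])}
{'vertical_fov': 59.17211281311279, 'cx': 258.0125908590453, 'cy': 186.07226702674396, 'distortion': array([0.01145071, 0.        , 0.        , 0.        , 0.        ]), 'hand_eye': array([[-5.73842305e-04,  9.62016809e-01,  2.72989614e-01,
         6.90151158e-02],
       [ 9.99999784e-01,  4.64595742e-04,  4.64828188e-04,
         4.29009572e-04],
       [ 3.20342718e-04,  2.72989821e-01, -9.62016868e-01,
        -1.28824089e-01],
       [ 0.00000000e+00,  0.00000000e+00,  0.00000000e+00,
         1.00000000e+00]])}
```

View pics/top0.png

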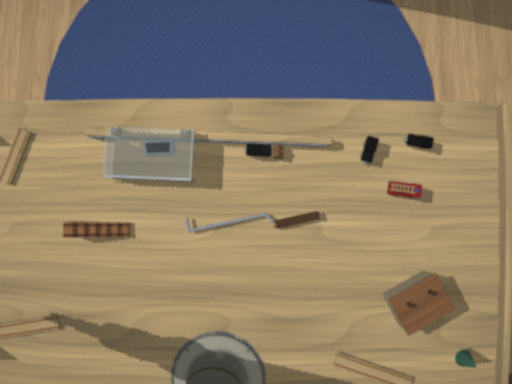

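View pics/side0.png

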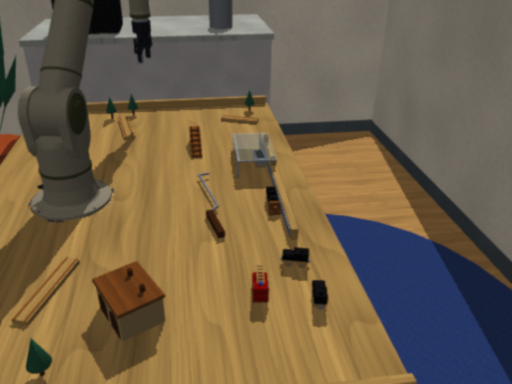

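View pics/wrist0.png

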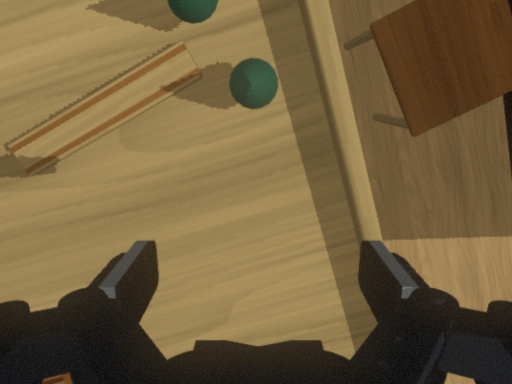

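The top view shows three black tender look-alikes at (260,150), (370,149) and (420,141). The base is at about (218,372), so the nearest is (260,150), and it also stands next to the stop. The car is at (158,147) inside the guard, and the rod runs from its handle at (300,218) to its hook at (190,225). I'll check these in a crop.

Run:
```python
import cv2
a=cv2.imread('pics/top0.png')
cv2.imwrite('pics/c1.png',cv2.resize(a[105:245,80:210],None,fx=5.5,fy=4.2*5.5/5.5*1.31/1.31,interpolation=cv2.INTER_CUBIC) if 0 else cv2.resize(a[120:240,80:210],None,fx=5,fy=5,interpolation=cv2.INTER_CUBIC))
cv2.imwrite('pics/c2.png',cv2.resize(a[120:240,205:345],None,fx=5,fy=5,interpolation=cv2.INTER_CUBIC))
```

```text
(no output)
```

View pics/c1.png

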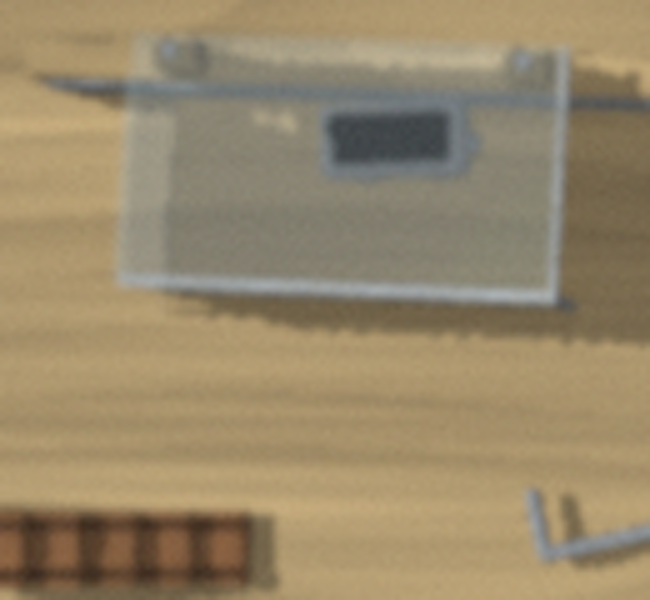

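View pics/c2.png

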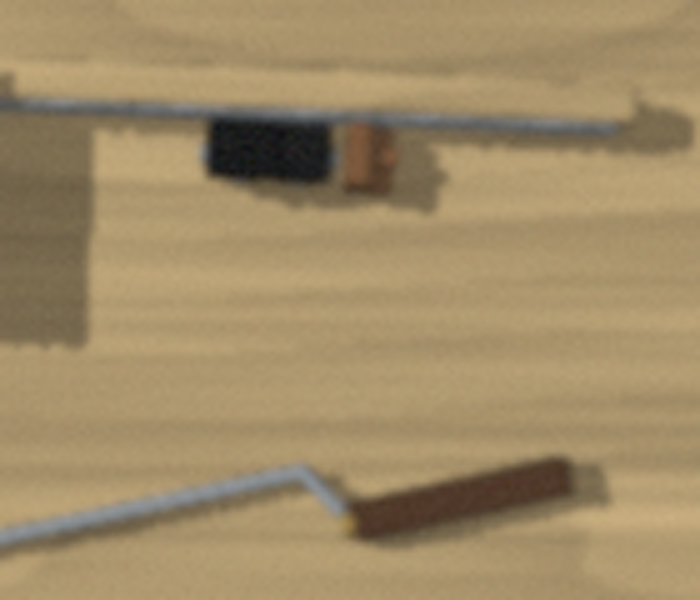

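Crop c2 confirms the choice: the black body at c2 (270,148) has a magnet at each end and the brown stop directly to its right at c2 (367,155). In c1 the guard's mouth edge is at c1 x≈560, and the car is at c1 (390,137) with its magnet showing at (472,140). Next I convert these pixels to positions.

```bash
cat >> h.py <<'E'
from scipy.spatial.transform import Rotation as R
def load(f): return np.load('pics/'+f+'.npz')
def ray(d,uv):
    H=d['pixels'].shape[0]; f=H/2/np.tan(np.radians(d['vertical_fov']/2))
    K=np.array([[f,0,d['cx']],[0,f,d['cy']],[0,0,1.]])
    p=cv2.undistortPoints(np.array([[uv]],float),K,d['distortion'])[0,0]
    v=np.array([p[0],-p[1],-1.])
    if 'extrinsics' in d:
        T=np.linalg.inv(d['extrinsics'])
    else:
        T=np.eye(4);T[:3,:3]=R.from_euler('xyz',d['st_rot'],degrees=True).as_matrix();T[:3,3]=d['st_pos'];T=T@d['hand_eye']
    return T[:3,3],T[:3,:3]@v
def at(d,uv,z):
    o,v=ray(d,uv); return o+v*(z-o[2])/v[2]
def proj(d,P):
    H=d['pixels'].shape[0]; f=H/2/np.tan(np.radians(d['vertical_fov']/2))
    if 'extrinsics' in d: E=d['extrinsics']
    else:
        T=np.eye(4);T[:3,:3]=R.from_euler('xyz',d['st_rot'],degrees=True).as_matrix();T[:3,3]=d['st_pos'];E=np.linalg.inv(T@d['hand_eye'])
    P=np.atleast_2d(P); p=P@E[:3,:3].T+E[:3,3]; p=p*[1,-1,-1]
    K=np.array([[f,0,d['cx']],[0,f,d['cy']],[0,0,1.]])
    return cv2.projectPoints(p,np.zeros(3),np.zeros(3),K,np.array(d['distortion']))[0][:,0]
E
python3 - <<'E'
from h import *
np.set_printoptions(precision=4,suppress=True)
d=dict(load('top0'))
c1=lambda x,y:(80+x/5-.4,120+y/5-.4); c2=lambda x,y:(205+x/5-.4,120+y/5-.4)
for n,p,z in [('strip1',c1(130,92),.036),('strip2',c2(610,131),.036),('guardmouth front top',c1(557,303),.066),('guard mouth back top',c1(568,50),.066),
 ('guard closed front',c1(122,283),.066),('guard closed back',c1(135,38),.066),('car UL',c1(322,105),.042),('car LL',c1(328,177),.042),('car UR',c1(463,98),.042),('car LR',c1(463,172),.042),
 ('stop UL',c2(343,122),.036),('stop LL',c2(343,190),.036),
 ('tender UL',c2(208,120),.043),('tender LR',c2(330,182),.043),('tender LL',c2(208,180),.043),('tender UR',c2(330,122),.043),
 ('hookcorner',c1(547,555),.016),('hooktip',c1(532,490),.016),('crank',c2(302,470),.016),('h1',c2(570,458),.022),('h2',c2(575,490),.022),('h3',c2(355,505),.022),('h4',c2(360,538),.022)]:
    print(n,at(d,p,z)[:2])
print(ray(d,(250,190))[0])
# handle median depth
E
```

```text
strip1 [0.6425 0.2997]
strip2 [ 0.623  -0.2838]
guardmouth front top [0.5289 0.0632]
guard mouth back top [0.6578 0.0596]
guard closed front [0.5383 0.2889]
guard closed back [0.6652 0.2857]
car UL [0.634  0.1932]
car LL [0.596  0.1891]
car UR [0.6375 0.1185]
car LR [0.5987 0.1177]
stop UL [ 0.6266 -0.1446]
stop LL [ 0.591  -0.1448]
tender UL [ 0.6261 -0.0746]
tender LR [ 0.5942 -0.1378]
tender LL [ 0.5949 -0.0749]
tender UR [ 0.6254 -0.1376]
hookcorner [0.399  0.0758]
hooktip [0.4333 0.0841]
crank [ 0.4455 -0.1247]
h1 [ 0.4527 -0.265 ]
h2 [ 0.436  -0.2677]
h3 [ 0.4275 -0.1524]
h4 [ 0.4102 -0.1551]
[ 0.4609 -0.1059  1.0298]
```

```bash
python3 -m jog '0 -0.0423 -0.0332 0 0;0 -0.0423 -0.0332 0 0;0 -0.0423 -0.0332 0 0;0 -0.0423 -0.0332 0 0;0 -0.0423 -0.0332 0 0' 100; python3 -m jog '0 -0.0423 -0.0332 0 0;0 -0.0423 -0.0332 0 0;0 -0.0423 -0.0332 0 0;0 -0.0423 -0.0332 0 0;0 -0.0423 -0.0332 0 0'; python3 -m jog '0 -0.007 -0.053 0 0;0 -0.007 -0.053 0 0;0 -0.007 -0.053 0 0;0 -0.007 -0.053 0 0'
```

```text
time_s: 0.78
eef_pos: [0.3675, 0.4704, 0.2452]
ee_rot: [-180.0, 0.0, 162.9]
wrist_force: [0.9, 0.6, 0.8]
finger_gap: 1.002
time_s: 1.4
eef_pos: [0.5208, 0.2495, 0.2453]
ee_rot: [180.0, 0.0, 162.9]
wrist_force: [0.5, 0.3, 0.0]
finger_gap: 1.002
time_s: 1.9
eef_pos: [0.4838, 0.0386, 0.2453]
ee_rot: [180.0, 0.0, 162.9]
wrist_force: [1.1, -0.3, -0.3]
finger_gap: 1.0
```

```bash
python3 -m jog '0 0 0 0 0.175;0 0 0 0 0.175;0 0 0 0 0.175;0 0 0 0 0.175;0 0 0 0 0.175'; python3 -m jog '0 0 0 0 0.174'
python3 - <<'E'
from h import *
snap('wrist','w1')
E
```

```text
time_s: 2.52
eef_pos: [0.4842, 0.0402, 0.2452]
ee_rot: [-180.0, -0.0, 112.4]
wrist_force: [-0.2, 0.6, -0.6]
finger_gap: 1.001
time_s: 2.65
eef_pos: [0.4842, 0.0403, 0.2453]
ee_rot: [-180.0, -0.0, 102.5]
wrist_force: [-0.6, 0.1, 0.5]
finger_gap: 1.001
```

View pics/w1.png

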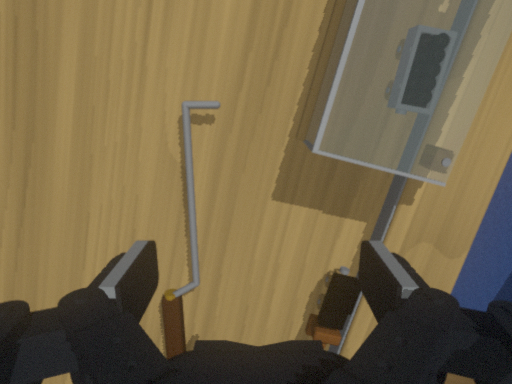

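The wrist view shows everything needed: hook corner (186,104), tip (218,104), guard mouth corner (315,151), car around (425,70) and tender around (338,300). I'll enlarge it.

Run:
```python
import cv2
a=cv2.imread('pics/w1.png')
cv2.imwrite('pics/c3.png',cv2.resize(a[0:190,300:500],None,fx=4,fy=3.15*4/4 if 0 else 3,interpolation=cv2.INTER_CUBIC) if 0 else cv2.resize(a[0:195,300:500],None,fx=3,fy=3,interpolation=cv2.INTER_CUBIC))
cv2.imwrite('pics/c4.png',cv2.resize(a[90:310,150:350],None,fx=2.7,fy=2.7,interpolation=cv2.INTER_CUBIC))
```

```text
(no output)
```

View pics/c3.png

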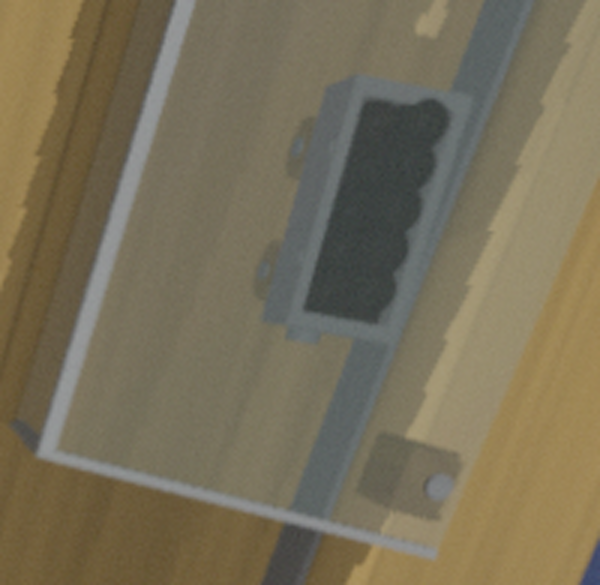

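View pics/c4.png

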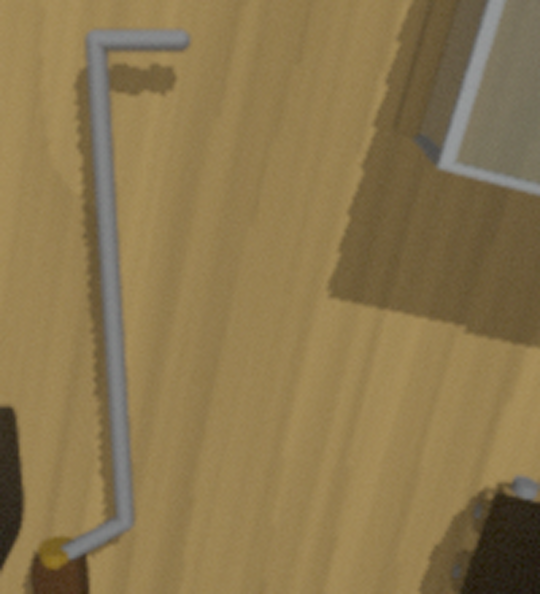

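Run:
```python
from h import *
np.set_printoptions(precision=4,suppress=True)
d=dict(load('w1'))
c3=lambda x,y:(300+x/3-.33,y/3-.33); c4=lambda x,y:(150+x/2.7-.3,90+y/2.7-.3)
P={}
for n,p,z in [('car FL',c3(288,310),.042),('car FR',c3(390,337),.042),('car RL',c3(357,77),.042),('car RR',c3(471,95),.042),('frontmagnet',c3(303,340),.018),
 ('guard mouthfront',c3(38,458),.066),('guard front far',c3(185,0),.066),('guard mouth back',c3(435,553),.066),('bead end',c3(12,422),.01),
 ('strip foot lo',c3(290,520),.0),('strip top lo',c3(328,530),.036),('strip top hi',c3(535,5),.036),('strip foot hi',c3(487,5),.0),
 ('hook corner',c4(97,39),.017),('hook tip',c4(187,40),.017),('crank',c4(124,522),.017),('shaft root',c4(60,553),.015),('tender mag',c4(525,487),.018)]:
    P[n]=at(d,p,z)[:2]; print(n,P[n])
a=P['hook corner']-P['crank']; print('rod yaw',np.degrees(np.arctan2(a[1],a[0])),np.linalg.norm(a))
a=P['guard front far']-P['guard mouthfront'];print('guard yaw',np.degrees(np.arctan2(-a[0],a[1])))
for q in [('car FL','car RL'),('car FR','car RR')]:
    a=P[q[1]]-P[q[0]];print('car yaw',np.degrees(np.arctan2(-a[0],a[1])),np.linalg.norm(a))
dep=d['depth']
for n,p in [('carheap',c3(370,200)),('guard',c3(200,300)),('table',(250,100))]:
    u,v=int(p[0]),int(p[1]); o,r=ray(d,p); print(n,o+r*dep[v,u])
```

```text
car FL [0.6001 0.1245]
car FR [0.6346 0.1234]
car RL [0.5981 0.1931]
car RR [0.6331 0.1956]
frontmagnet [0.6178 0.1173]
guard mouthfront [0.5303 0.065 ]
guard front far [0.5367 0.1952]
guard mouth back [0.6597 0.0625]
bead end [0.5288 0.0678]
strip foot lo [0.6424 0.0532]
strip top lo [0.6396 0.058 ]
strip top hi [0.6452 0.2242]
strip foot hi [0.6486 0.2333]
hook corner [0.4001 0.0785]
hook tip [0.4335 0.0855]
crank [ 0.4445 -0.1244]
shaft root [ 0.419  -0.1473]
tender mag [ 0.6123 -0.0691]
rod yaw 102.36887568617749 0.20766394017937673
guard yaw -2.819746620968693
car yaw 1.6667293660274667 0.06860210260464651
car yaw 1.1932267868550681 0.07213245395652335
carheap [0.6037 0.1574 0.0658]
guard [0.5647 0.1206 0.0655]
table [0.4634 0.0962 0.0008]
```

```bash
python3 -m jog '0 -0.049 -0.0266 0 0;0 -0.049 -0.0266 0 0;0 -0.049 -0.0266 0 0;0 -0.0488 -0.0267 0 0'; python3 -m jog '0 0 0 0.05 0;0 0 0 0.05 0;0 0 0 0.03 0;0 0 0 0 0'
python3 - <<'E'
from h import *
d=snap('wrist','w2')
E
```

```text
time_s: 3.2
eef_pos: [0.4232, -0.1758, 0.2454]
ee_rot: [180.0, 0.0, 103.0]
wrist_force: [1.2, 0.9, 0.0]
finger_gap: 1.0
time_s: 3.7
eef_pos: [0.4227, -0.1741, 0.1138]
ee_rot: [-179.8, -0.1, 102.9]
wrist_force: [0.1, -0.0, 0.6]
finger_gap: 1.001
```

View pics/w2.png

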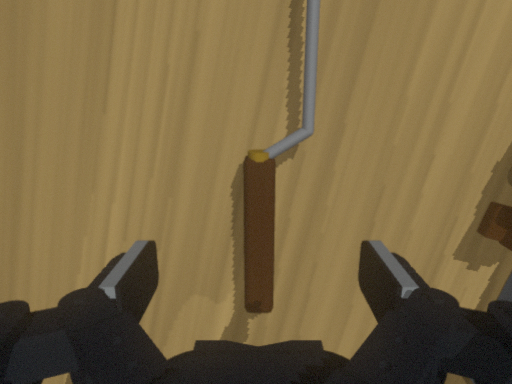

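The handle runs from (259,160) to (259,310), centred between the fingers and aligned with the tool. I'll check where it lies along the tool axis.

Run:
```python
from h import *
np.set_printoptions(precision=4,suppress=True)
d=dict(load('w2'));print(d['st_pos'],d['st_rot'])
f=at(d,(259,162),.022);b=at(d,(259,291),.022);print(f,b,np.linalg.norm(f-b), at(d,(308,130),.017), at(d,(259,309),.0))
yw=np.radians(d['st_rot'][2]);X=np.array([np.cos(yw),np.sin(yw)]);Y=np.array([np.sin(yw),-np.cos(yw)])
for p in (f,b): q=p[:2]-d['st_pos'][:2]; print(q@X,q@Y)
a=f-b;print(np.degrees(np.arctan2(a[1],a[0])))
```

```text
[ 0.4227 -0.1741  0.1138] [-179.7985   -0.1263  102.8709]
[ 0.4181 -0.1509  0.022 ] [ 0.4398 -0.246   0.022 ] 0.0975285102395829 [ 0.4451 -0.1237  0.017 ] [ 0.4467 -0.2764  0.    ]
0.023650981442937587 0.0006563937700693795
-0.0738775265069194 0.000677527324206876
102.8833069221725
```

```bash
python3 -m jog '0 0 0 0.045 0;0 0 0 0.035 0;0 0 0 0.0165 0;0 0 0 0 0' 100; python3 -m jog '1 0 0 0 0;1 0 0 0 0;1 0 0 0 0;1 0 0 0 0;1 0 0 0 0';python3 -m jog '1 0 0 0 0;1 0 0 0 0;1 0 0 0 0;1 0 0 0 0'
```

```text
time_s: 4.25
eef_pos: [0.4245, -0.1733, 0.0275]
ee_rot: [-180.0, -0.2, 102.8]
wrist_force: [0.2, -0.0, 0.4]
finger_gap: 0.999
time_s: 4.88
eef_pos: [0.4238, -0.1733, 0.0276]
ee_rot: [-180.0, -0.2, 102.8]
wrist_force: [-0.7, 1.5, 15.1]
finger_gap: 0.223
time_s: 5.38
eef_pos: [0.4238, -0.1733, 0.0276]
ee_rot: [-180.0, -0.2, 102.8]
wrist_force: [-0.8, -0.1, 15.2]
finger_gap: 0.218
```

```bash
python3 -m jog '1 0 0 -0.01 0;1 0 0 -0.02 0;1 0 0 -0.02 0;1 0 0 0 0'
python3 - <<'E'
from h import *
d=snap('wrist','w3');snap('side','s3');print(bot.read_state())
E
```

```text
time_s: 5.88
eef_pos: [0.4243, -0.1735, 0.078]
ee_rot: [180.0, -0.2, 102.8]
wrist_force: [-0.8, -0.1, -1.1]
finger_gap: 0.22
{'time_s': 5.975, 'qpos': array([  5.50622593,  34.82361551,  14.12363323, 134.33186722,
       -35.09104068,  14.35786912,  64.24820093]), 'qd': array([ 0.63678462,  0.87336069, -0.70288999,  0.05569135, -0.20003854,
       -0.0808427 ,  0.03635567]), 'joint_efforts': array([-3.07086445e-01, -5.88073075e+01,  5.12069374e+00, -6.53169751e+00,
        3.17315769e-02,  8.76070163e-02, -2.15676602e-02]), 'eef_pos': array([ 0.4239213 , -0.17324063,  0.07678422]), 'ee_rot': array([-179.951473  ,   -0.24261252,  102.8072577 ]), 'wrist_force': array([-0.27504654, -0.44863271, -1.62869319]), 'wrist_torque': array([-0.0688777 , -0.02924786, -0.03846487]), 'finger_gap': 0.2178545869054248}
```

View pics/w3.png

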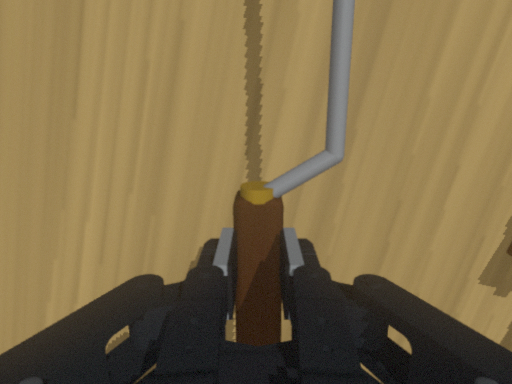

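View pics/s3.png

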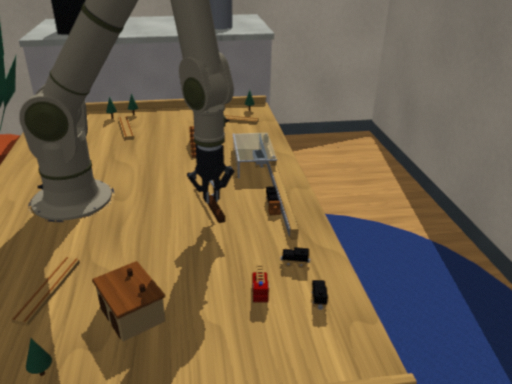

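```bash
python3 -m jog '1 0 0 0 0.129;1 0 0 0 0.129;1 0 0 0 0;1 0 0 0 0'
python3 - <<'E'
from h import *
d=snap('wrist','w4');d=snap('top','t4')
a=cv2.imread('pics/t4.png');cv2.imwrite('pics/c5.png',cv2.resize(a[130:240,170:300],None,fx=5,fy=5,interpolation=cv2.INTER_CUBIC))
E
```

```text
time_s: 6.48
eef_pos: [0.4235, -0.1734, 0.0764]
ee_rot: [-179.8, -0.2, 88.1]
wrist_force: [0.4, -0.5, -0.9]
finger_gap: 0.216
```

View pics/w4.png

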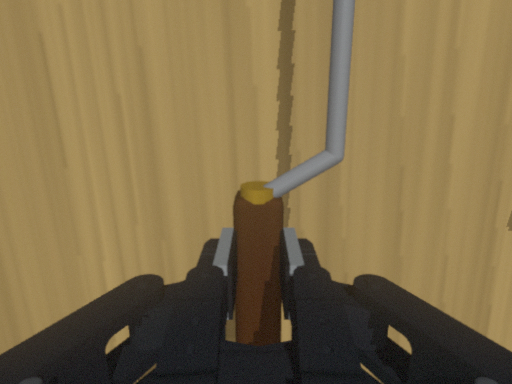

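View pics/c5.png

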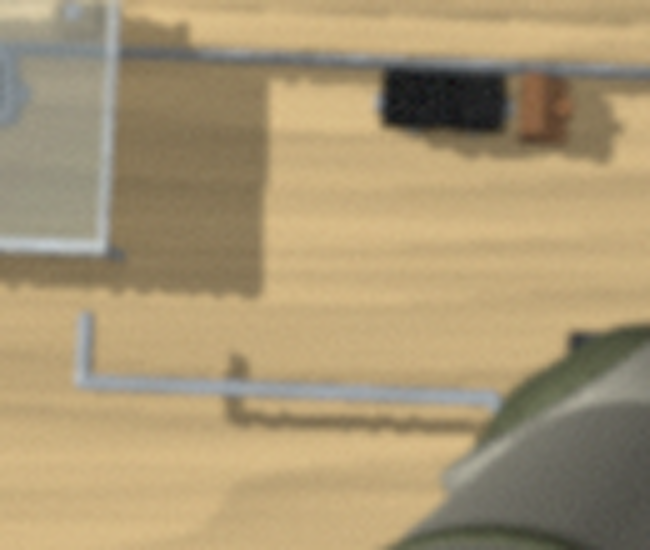

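The rod is aligned close to the strip: shaft from c5 (82,382) to (495,400), hook tip (87,315). Next I check the hook's height and position.

Run:
```python
from h import *
np.set_printoptions(precision=4,suppress=True)
d=dict(load('t4'));print(d['extrinsics'][:3,3])
for x in (90,150,200,260,320,380,440,470):
    u=170+x/5-.4; vc=130+(382+(x-82)*18/413)/5-.4
    best=[]
    for dv in(-1,0,1):
        v=int(round(vc))+dv; o,r=ray(d,(int(round(u)),v)); best.append((o+r*d['depth'][v,int(round(u))])[2])
    print(x,np.array(best))
z=.065
for n,p in [('corner',(83,382)),('tip',(86,313)),('crank',(492,400))]:
    for z in (.06,.065): print(n,z,at(d,(170+p[0]/5-.4,130+p[1]/5-.4),z)[:2])
w=dict(load('w4'))
for p in [(345,5),(342,60),(339,110),(336,150),(258,250)]:
    o,r=ray(w,p);print(p,o+r*w['depth'][p[1],p[0]])
```

```text
[-0.0969 -0.4953 -1.0146]
90 [0.0682 0.0663 0.0654]
150 [0.0669 0.0673 0.0651]
200 [0.0666 0.0661 0.0662]
260 [ 0.0649  0.068  -0.004 ]
320 [0.0685 0.0676 0.0658]
380 [ 0.0673  0.0656 -0.0021]
440 [0.0687 0.0672 0.0658]
470 [0.0654 0.0711 0.0639]
corner 0.06 [0.4638 0.0757]
corner 0.065 [0.4638 0.0747]
tip 0.06 [0.4988 0.0746]
tip 0.065 [0.4986 0.0736]
crank 0.06 [ 0.4563 -0.1314]
crank 0.065 [ 0.4563 -0.1312]
(345, 5) [ 0.4586 -0.0754  0.0691]
(342, 60) [ 0.4581 -0.0941  0.0692]
(339, 110) [ 0.4579 -0.1126  0.0677]
(336, 150) [ 0.4572 -0.1285  0.068 ]
(258, 250) [ 0.4238 -0.1712  0.0704]
```

```bash
python3 -m jog '1 -0.05 0 0 0;1 0 0.041 0 0;1 0 0.041 0 0;1 0 0 0.033 0;1 0 0 0 0'
python3 - <<'E'
from h import *
d=snap('top','t5')
a=cv2.imread('pics/t5.png');cv2.imwrite('pics/c6.png',cv2.resize(a[120:230,90:250],None,fx=5,fy=5,interpolation=cv2.INTER_CUBIC))
d=snap('side','s5')
a=cv2.imread('pics/s5.png');cv2.imwrite('pics/s5c.png',cv2.resize(a[110:260,180:330],None,fx=4,fy=4,interpolation=cv2.INTER_CUBIC))
E
```

```text
time_s: 7.2
eef_pos: [0.5027, -0.2255, 0.0418]
ee_rot: [-179.7, -0.3, 88.0]
wrist_force: [-0.5, 0.2, -1.8]
finger_gap: 0.216
```

View pics/c6.png

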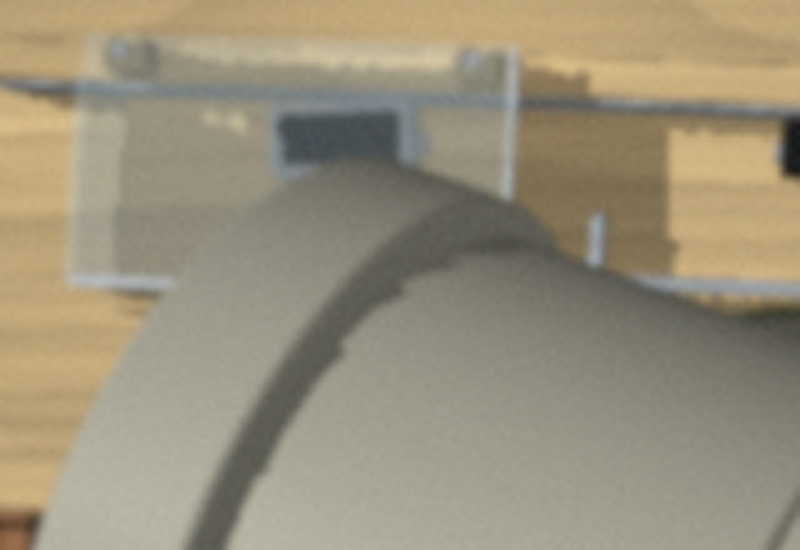

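View pics/s5c.png

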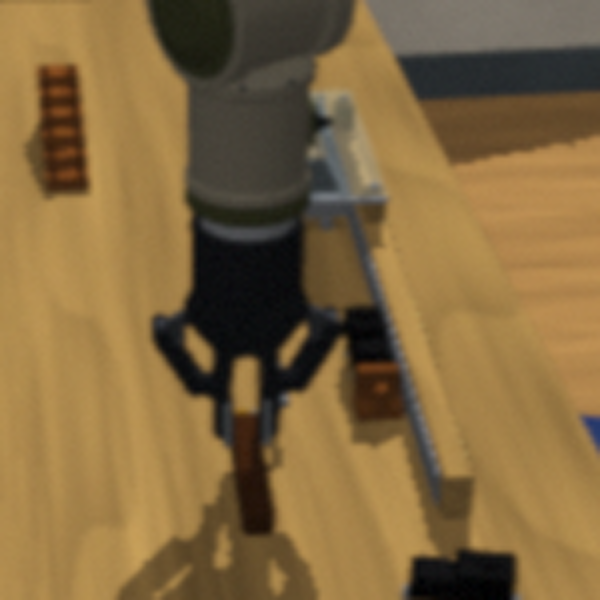

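Run:
```python
from h import *
np.set_printoptions(precision=4,suppress=True)
d=dict(load('t5'))
c=lambda x,y:(90+x/5-.4,120+y/5-.4)
print('tip',at(d,c(598,212),.03)); print('shaft',at(d,c(690,285),.03),at(d,c(640,282),.03))
print('car R end',at(d,c(272,140),.042),at(d,c(405,135),.042))
dp=d['depth']
for p in [(135,180),(160,165),(190,170),(150,200)]: o,r=ray(d,p);print(p,o+r*dp[p[1],p[0]])
print(bot.read_state()['eef_pos'])
```

```text
tip [0.5794 0.0223 0.03  ]
shaft [ 0.5414 -0.0264  0.03  ] [ 0.5428 -0.0002  0.03  ]
car R end [0.6155 0.1928 0.042 ] [0.6181 0.1223 0.042 ]
(135, 180) [ 0.4772 -0.0307  0.7982]
(160, 165) [ 0.4878 -0.0429  0.7858]
(190, 170) [ 0.4857 -0.0604  0.7746]
(150, 200) [ 0.4651 -0.0403  0.7984]
[ 0.503  -0.2264  0.0436]
```

```bash
python3 -m jog '1 0.03 0 0 0;1 0.03 0 0 0;1 0.03 0 0 0;1 0.02 0 0 0;1 0 0 0 0';  python3 - <<'E'
from h import *
d=snap('wrist','w6');d=snap('top','t6')
a=cv2.imread('pics/t6.png');cv2.imwrite('pics/c7.png',cv2.resize(a[120:230,90:250],None,fx=5,fy=5,interpolation=cv2.INTER_CUBIC))
E
```

```text
time_s: 7.92
eef_pos: [0.5078, -0.1149, 0.0449]
ee_rot: [-179.9, -0.3, 88.1]
wrist_force: [0.3, -0.4, -0.3]
finger_gap: 0.224
```

View pics/w6.png

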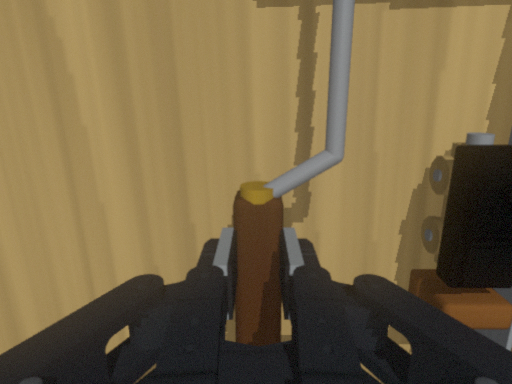

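View pics/c7.png

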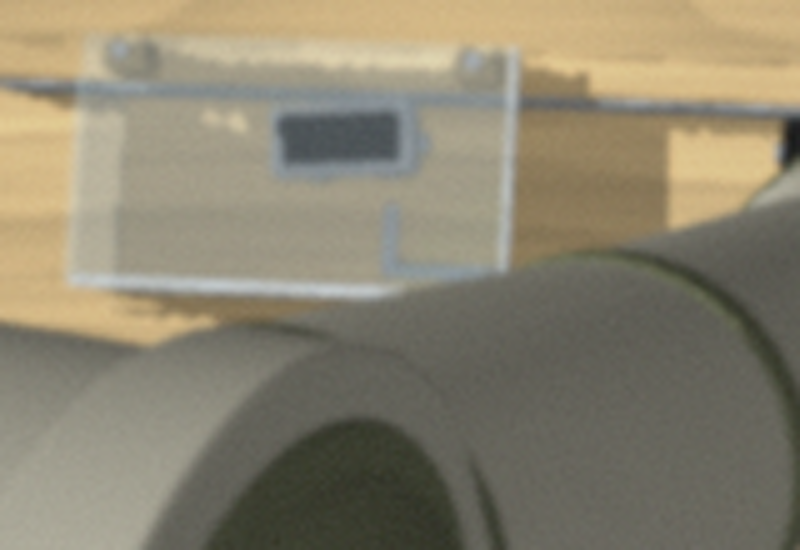

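The hook is inside the guard, with its corner at c7 (388,272) and tip at (390,205). It clears both the sheet and the car, so I go deeper.

```bash
python3 -m jog '1 0.025 0 0 0;1 0.025 0 0 0;1 0.027 0 0 0;1 0 0 0 0;1 0 0 0 0';  python3 - <<'E'
from h import *
d=snap('top','t7')
a=cv2.imread('pics/t7.png');cv2.imwrite('pics/c8.png',cv2.resize(a[120:230,90:250],None,fx=5,fy=5,interpolation=cv2.INTER_CUBIC))
E
```

```text
time_s: 8.65
eef_pos: [0.5106, -0.0408, 0.0445]
ee_rot: [-179.9, -0.2, 87.9]
wrist_force: [-0.1, -1.0, -1.9]
finger_gap: 0.223
```

View pics/c8.png

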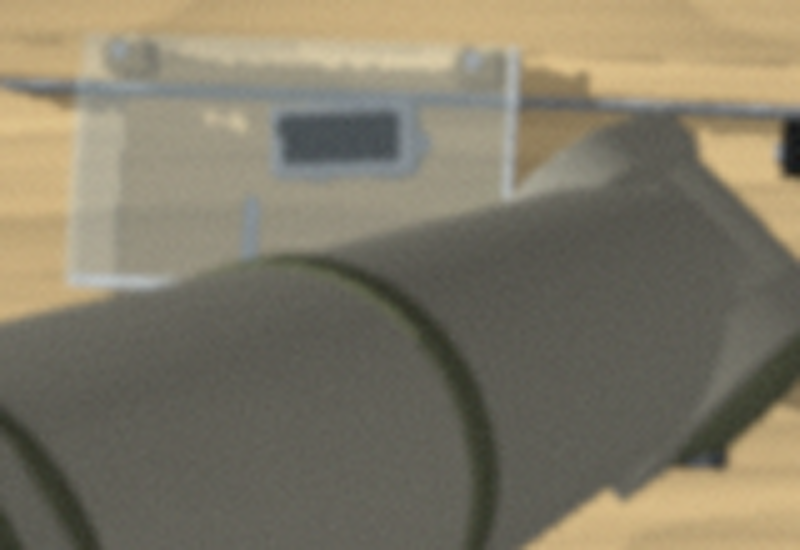

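```bash
python3 -m jog '1 0 0.012 0 0;1 0 0.012 0 0;1 0 0.013 0 0;1 0 0 0 0;1 0 0 0 0';  python3 - <<'E'
from h import *
print(bot.read_state()['wrist_force'])
d=snap('top','t8')
a=cv2.imread('pics/t8.png');cv2.imwrite('pics/c9.png',cv2.resize(a[120:180,95:200],None,fx=7,fy=7,interpolation=cv2.INTER_CUBIC))
E
```

```text
time_s: 9.32
eef_pos: [0.547, -0.0405, 0.0439]
ee_rot: [-179.8, -0.2, 88.0]
wrist_force: [-0.3, 0.2, -1.1]
finger_gap: 0.221
[-0.27146133  0.20472009 -1.0605092 ]
```

View pics/c9.png

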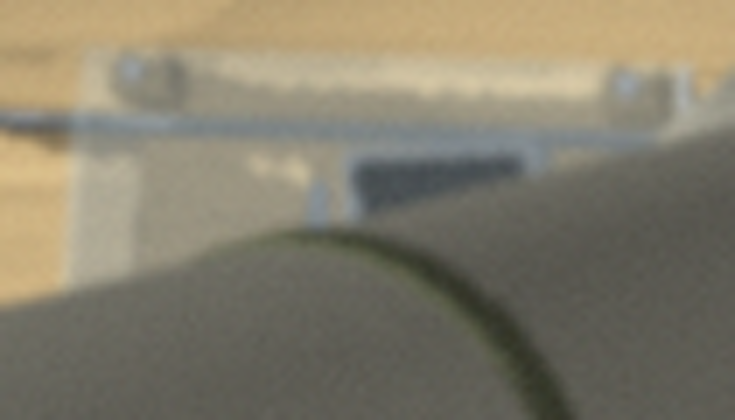

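```bash
python3 -m jog '1 0 0 0.003 0;1 -0.004 0 0 0;1 -0.004 0 0 0;1 -0.004 0 0 0;1 -0.004 0 0 0'; python3 -m jog '1 -0.006 0 0 0;1 -0.008 0 0 0;1 -0.008 0 0 0;1 -0.008 0 0 0;1 0 0 0 0';  python3 - <<'E'
from h import *
d=snap('wrist','w9')
d=snap('top','t9')
a=cv2.imread('pics/t9.png');cv2.imwrite('pics/c10.png',cv2.resize(a[120:180,95:235],None,fx=5,fy=5,interpolation=cv2.INTER_CUBIC))
E
```

```text
time_s: 10.0
eef_pos: [0.5469, -0.0568, 0.041]
ee_rot: [-179.9, -0.2, 88.0]
wrist_force: [0.4, -0.4, -2.2]
finger_gap: 0.217
time_s: 10.62
eef_pos: [0.5458, -0.0877, 0.041]
ee_rot: [-179.9, -0.2, 87.9]
wrist_force: [-0.6, 0.2, -0.6]
finger_gap: 0.222
```

View pics/c10.png

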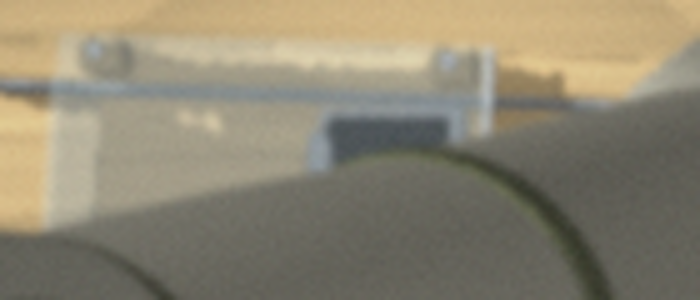

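View pics/w9.png

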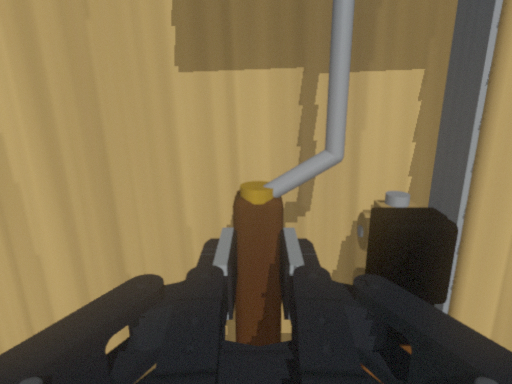

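Run:
```python
from h import *
np.set_printoptions(precision=4,suppress=True)
w=dict(load('w9'))
for p,z in [((397,193),.019),((397,206),.0195),((368,208),.043),((430,207),.043),((462,205),.0),((475,205),.036)]: print(p,at(w,p,z))
t=dict(load('t9'));c=lambda x,y:(95+x/5-.4,120+y/5-.4)
print('rear',at(t,c(322,140),.042),'front',at(t,c(468,115),.042), 'hook', at(t,c(316,150),.03))
```

```text
(397, 193) [ 0.6114 -0.0666  0.019 ]
(397, 206) [ 0.6117 -0.0728  0.0195]
(368, 208) [ 0.5905 -0.0648  0.043 ]
(430, 207) [ 0.6149 -0.0652  0.043 ]
(462, 205) [ 0.6539 -0.0805  0.    ]
(475, 205) [ 0.637  -0.0676  0.036 ]
rear [0.6155 0.1529 0.042 ] front [0.6285 0.0762 0.042 ] hook [0.612  0.1591 0.03  ]
```

```bash
python3 -m jog '1 -0.01 0 0 0;1 -0.01 0 0 0;1 -0.01 0 0 0;1 -0.01 0 0 0;1 -0.01 0 0 0';python3 -m jog '1 -0.01 0 0 0;1 -0.01 0 0 0;1 -0.01 0 0 0;1 -0.01 0 0 0;1 -0.01 0 0 0';python3 -m jog '1 -0.008 0 0 0;1 -0.005 0 0 0;1 0 0 0 0';  python3 - <<'E'
from h import *
d=snap('wrist','w10')
d=snap('top','t10');d=snap('side','s10')
a=cv2.imread('pics/t10.png');cv2.imwrite('pics/c11.png',cv2.resize(a[120:200,150:300],None,fx=5,fy=5,interpolation=cv2.INTER_CUBIC))
a=cv2.imread('pics/s10.png');cv2.imwrite('pics/s10c.png',cv2.resize(a[110:260,180:330],None,fx=4,fy=4,interpolation=cv2.INTER_CUBIC))
E
```

```text
time_s: 11.35
eef_pos: [0.544, -0.1374, 0.0407]
ee_rot: [-179.9, -0.2, 88.0]
wrist_force: [1.4, 0.9, -1.7]
finger_gap: 0.221
time_s: 11.98
eef_pos: [0.5423, -0.1871, 0.0405]
ee_rot: [-179.9, -0.2, 88.0]
wrist_force: [0.1, 0.6, -1.6]
finger_gap: 0.218
time_s: 12.35
eef_pos: [0.5418, -0.2, 0.0405]
ee_rot: [-179.9, -0.2, 87.9]
wrist_force: [-0.6, 0.9, -1.0]
finger_gap: 0.22
```

View pics/c11.png

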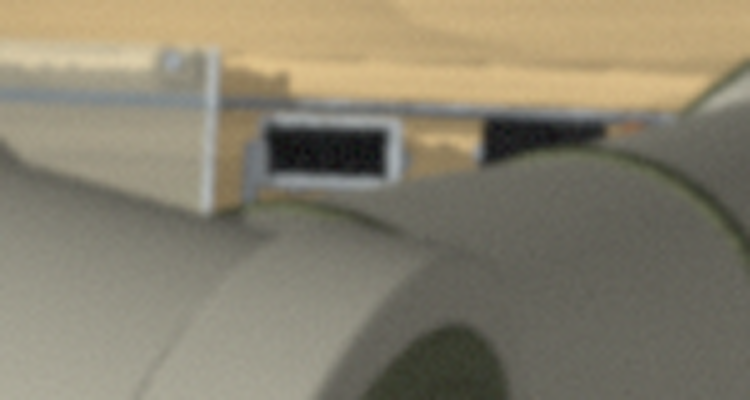

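View pics/w10.png

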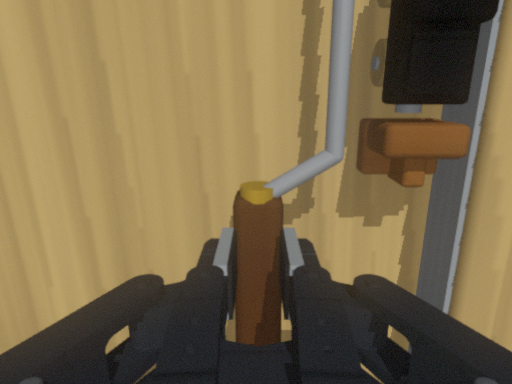

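View pics/s10c.png

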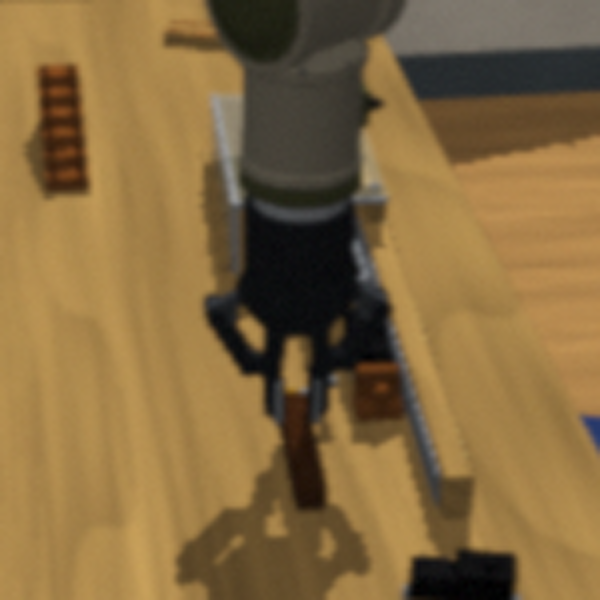

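```bash
python3 -m jog '1 -0.006 0 0 0;1 -0.006 0 0 0;1 -0.006 0 0 0;1 -0.005 0 0 0;1 0 0 0 0'; python3 -m jog '1 -0.001 0 0 0;1 -0.001 0 0 0;1 -0.001 0 0 0'
python3 - <<'E'
from h import *
for i in range(4): d=snap('top','t11');print(bot.read_state()['wrist_force'])
a=cv2.imread('pics/t11.png');cv2.imwrite('pics/c12.png',cv2.resize(a[120:200,150:300],None,fx=5,fy=5,interpolation=cv2.INTER_CUBIC))
E
```

```text
time_s: 13.12
eef_pos: [0.541, -0.2232, 0.0404]
ee_rot: [-179.9, -0.2, 87.9]
wrist_force: [-0.3, 0.5, -0.5]
finger_gap: 0.223
time_s: 13.5
eef_pos: [0.541, -0.2252, 0.0403]
ee_rot: [-179.9, -0.2, 88.0]
wrist_force: [0.2, 1.3, -0.0]
finger_gap: 0.22
[-0.50292678  0.28934424 -0.56736545]
[ 0.4158613   0.54798749 -1.67924913]
[-0.01485782  0.72540942 -0.23178517]
[ 0.10077813 -0.06816441 -1.78330943]
```

View pics/c12.png

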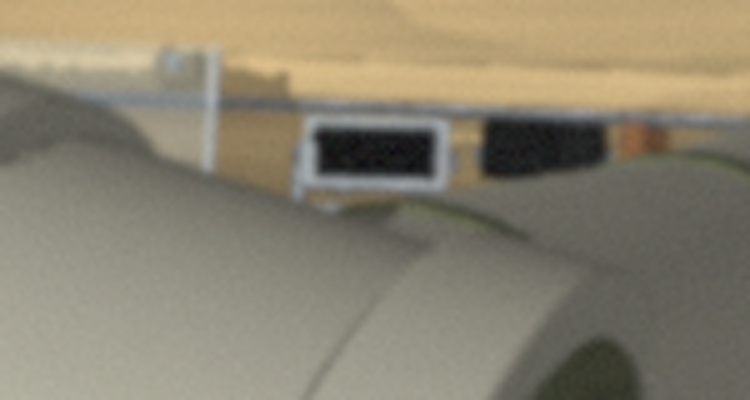

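```bash
python3 -m jog '1 -0.001 0 0 0;1 -0.001 0 0 0;1 -0.001 0 0 0;1 -0.001 0 0 0;1 0 0 0 0'; python3 -m jog '1 -0.001 0 0 0;1 0 0 0 0'; python3 -m jog '1 -0.001 0 0 0;1 0 0 0 0';python3 -m jog '1 -0.001 0 0 0;1 0 0 0 0'
python3 - <<'E'
from h import *
for i in range(4): d=snap('top','t12');print(bot.read_state()['wrist_force'])
a=cv2.imread('pics/t12.png');cv2.imwrite('pics/c13.png',cv2.resize(a[130:170,190:300],None,fx=7,fy=7,interpolation=cv2.INTER_CUBIC))
E
```

```text
time_s: 14.32
eef_pos: [0.5408, -0.2296, 0.0403]
ee_rot: [-179.9, -0.2, 88.0]
wrist_force: [0.4, -0.4, -0.4]
finger_gap: 0.218
time_s: 14.58
eef_pos: [0.5408, -0.2306, 0.0403]
ee_rot: [-179.9, -0.2, 88.0]
wrist_force: [-1.5, -0.2, -0.7]
finger_gap: 0.219
time_s: 14.82
eef_pos: [0.5407, -0.2315, 0.0403]
ee_rot: [-179.9, -0.2, 88.0]
wrist_force: [-0.1, 0.4, -1.3]
finger_gap: 0.212
time_s: 15.08
eef_pos: [0.5407, -0.2326, 0.0403]
ee_rot: [-179.9, -0.2, 88.0]
wrist_force: [-0.4, 0.2, -0.9]
finger_gap: 0.221
[-0.39496033 -0.70147495 -1.00361033]
[-0.26116388  0.59383338 -2.18358341]
[-0.05081952  0.26761801 -1.45223894]
[ 0.4173568   0.00465749 -0.40274076]
```

View pics/c13.png

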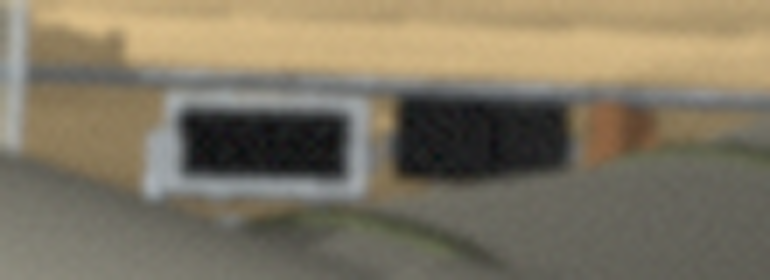

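```bash
for i in 1 2 3 4; do python3 -m jog '1 -0.001 0 0 0;1 0 0 0 0' | grep -E "pos|force"; done
python3 - <<'E'
from h import *
for i in range(4): d=snap('top','t13');print(bot.read_state()['wrist_force'])
a=cv2.imread('pics/t13.png');cv2.imwrite('pics/c14.png',cv2.resize(a[130:170,190:300],None,fx=7,fy=7,interpolation=cv2.INTER_CUBIC))
E
```

```text
eef_pos: [0.5406, -0.2335, 0.0403]
wrist_force: [-0.4, 0.3, -1.4]
eef_pos: [0.5406, -0.2345, 0.0403]
wrist_force: [-0.0, 0.7, -1.0]
eef_pos: [0.5406, -0.2354, 0.0403]
wrist_force: [-0.1, 0.9, -1.0]
eef_pos: [0.5405, -0.2365, 0.0403]
wrist_force: [-0.8, 1.0, -1.7]
[ 0.23769094  0.28160633 -0.8086819 ]
[ 0.18441062  0.0016797  -1.39431268]
[ 0.24863599  0.49532769 -1.02241801]
[ 0.57616438  0.26753585 -1.56625023]
```

View pics/c14.png

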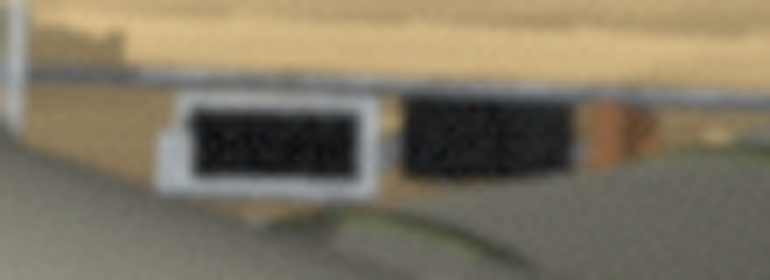

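```bash
for i in 1 2; do python3 -m jog '1 -0.0005 0 0 0;1 0 0 0 0' | grep -E "pos|force"; done
python3 - <<'E'
from h import *
f=[]
for i in range(5): get_image('top');f.append(bot.read_state()['wrist_force'])
print(np.mean(f,0),np.std(f,0))
E
```

```text
eef_pos: [0.5405, -0.2369, 0.0403]
wrist_force: [-0.3, 1.6, -0.3]
eef_pos: [0.5405, -0.2375, 0.0403]
wrist_force: [0.4, 2.0, -0.9]
[-0.44286043  0.6743314  -1.25073614] [0.314123   0.37109954 0.16342377]
```

```bash
cat > f.py <<'E'
from h import *
f=[]
for i in range(4): get_image('top');f.append(bot.read_state()['wrist_force'])
print(np.round(np.mean(f,0),2),bot.read_state()['eef_pos'].round(5))
E
for i in 1 2; do python3 -m jog '1 -0.0004 0 0 0;1 0 0 0 0' | grep -E "force"; done; python3 f.py
```

```text
wrist_force: [-0.4, 0.5, -1.9]
wrist_force: [0.1, 1.8, -1.3]
[ 0.17  1.45 -1.21] [ 0.54051 -0.23814  0.04028]
```

```bash
python3 -m jog '1 -0.0004 0 0 0;1 0 0 0 0' | grep -E "force"; python3 f.py; python3 -m jog '1 -0.0004 0 0 0;1 0 0 0 0' | grep -E "force"; python3 f.py
```

```text
wrist_force: [0.6, 3.0, -1.1]
[-0.39  2.26 -0.77] [ 0.54044 -0.23847  0.04025]
wrist_force: [-0.2, 3.0, -0.7]
[-0.51  3.54 -1.55] [ 0.54048 -0.23882  0.04025]
```

```bash
python3 -m jog '1 -0.0004 0 0 0;1 0 0 0 0' | grep -E "force"; python3 f.py; python3 -m jog '1 -0.0003 0 0 0;1 0 0 0 0' | grep -E "force"; python3 f.py
```

```text
wrist_force: [-0.4, 5.2, -0.7]
[-0.39  4.9  -0.52] [ 0.54044 -0.23922  0.04024]
wrist_force: [-0.6, 4.9, -0.6]
[-0.05  5.25 -0.35] [ 0.54042 -0.23948  0.04027]
```

```bash
python3 -m jog '1 -0.0003 0 0 0;1 0 0 0 0' | grep -E "force"; python3 f.py; python3 f.py
```

```text
wrist_force: [0.7, 4.9, -0.4]
[-0.03  5.71 -0.35] [ 0.54039 -0.23965  0.04025]
[-0.32  5.92 -0.95] [ 0.5404  -0.23965  0.04024]
```

```bash
python3 -m jog '1 -0.00015 0 0 0;1 0 0 0 0;1 0 0 0 0;1 0 0 0 0;1 0 0 0 0' | grep -E "force"; python3 f.py; python3 f.py;  python3 - <<'E'
from h import *
d=snap('top','t14'); d=snap('wrist','w14')
a=cv2.imread('pics/t14.png');cv2.imwrite('pics/c15.png',cv2.resize(a[130:170,190:300],None,fx=7,fy=7,interpolation=cv2.INTER_CUBIC))
E
```

```text
wrist_force: [0.6, 4.8, -0.4]
[-0.55  5.92 -0.46] [ 0.54039 -0.23971  0.04025]
[ 0.02  6.18 -0.38] [ 0.54035 -0.2397   0.04024]
```

View pics/c15.png

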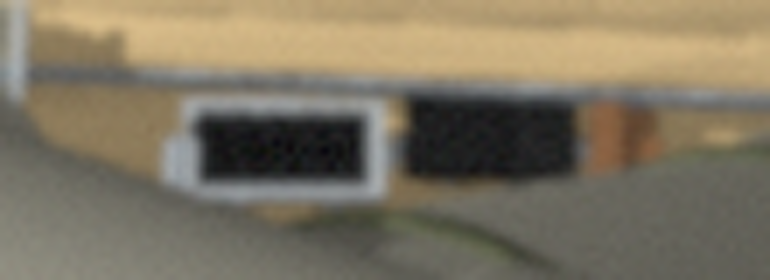

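The pull has been held near 6 N for over two seconds. The car (c15 183–387) touches the tender (407–575), which touches the stop (587). I'll ease off now and measure the sideways fit.

```bash
python3 -m jog '1 0.001 0 0 0;1 0.001 0 0 0;1 0.002 0 0 0;1 0.004 0 0 0;1 0 0 0 0' | grep -E "force|pos"
python3 - <<'E'
from h import *
np.set_printoptions(precision=4,suppress=True)
d=snap('top','t15')
a=cv2.imread('pics/t15.png');cv2.imwrite('pics/c16.png',cv2.resize(a[132:168,205:290],None,fx=9,fy=9,interpolation=cv2.INTER_CUBIC))
E
```

```text
eef_pos: [0.5408, -0.2324, 0.0404]
wrist_force: [0.2, 0.6, -1.3]
```

View pics/c16.png

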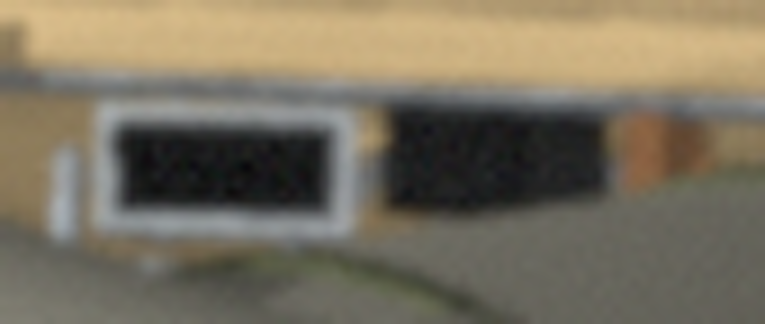

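Run:
```python
from h import *
np.set_printoptions(precision=4,suppress=True)
d=dict(load('t15'));c=lambda x,y:(205+(x+.5)/9-.5,132+(y+.5)/9-.5)
p=lambda x,y,z:at(d,c(x,y),z)[:2]
FR,FL,RR,RL=p(354,107,.042),p(352,237,.042),p(97,102,.042),p(97,228,.042)
TR,TL,BR=p(390,107,.043),p(390,210,.043),p(606,112,.043)
print(FR,FL,RR,RL,TR,TL,BR)
s=(p(0,80,.036)-p(765,113,.036)); s/=np.linalg.norm(s); n=np.array([s[1],-s[0]])
print('rim yaw',np.degrees(np.arctan2(-s[0],s[1])))
for P in (FR,FL,RR,RL,TR,TL,BR): print((P-p(0,80,.036))@n*1000,(P-p(0,80,.036))@s*1000)
```

```text
[ 0.6267 -0.0686] [ 0.5891 -0.0684] [0.6279 0.0054] [0.5914 0.005 ] [ 0.6265 -0.079 ] [ 0.5968 -0.0792] [ 0.6254 -0.141 ]
rim yaw -2.236968608852959
-4.583827158984865 -103.31352681615948
-42.15232743665839 -104.5201873141589
-6.264420168669274 -29.264546965090453
-42.7227180996428 -31.1507128551684
-4.3009984647515545 -113.68601891826911
-34.02836963006951 -115.07793061686507
-2.9932926758019356 -175.66536049050904
```

```bash
python3 -m jog '1 0 -0.02 0 0;1 0 -0.03 0 0;1 0 -0.03 0 0;1 0 -0.03 0 0;1 0 0 0 0' | grep -E "force|pos"; python3 -m jog '1 0.02 0 -0.05 0;1 0.02 0 -0.05 0;1 0.02 0 -0.03 0;1 0 0 0 0' | grep -E "force|pos"
python3 - <<'E'
from h import *
d=snap('wrist','w16')
a=d['pixels'];cv2.imwrite('pics/w16b.png',cv2.resize(a,None,fx=1.5,fy=1.5,interpolation=cv2.INTER_CUBIC))
E
```

```text
eef_pos: [0.4284, -0.2288, 0.0409]
wrist_force: [0.6, -0.4, -0.8]
eef_pos: [0.4352, -0.1677, 0.1725]
wrist_force: [0.4, -0.9, -2.4]
```

View pics/w16b.png

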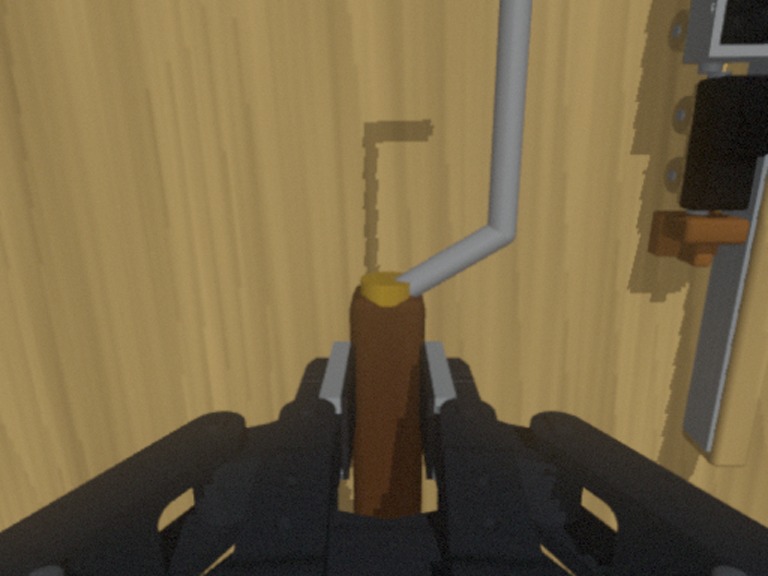

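```bash
python3 -m jog '1 0.03 0.04 -0.02 0;1 0.03 0.04 -0.02 0;1 0 0.02 0 0;1 0 0 0 0' | grep -E "force|pos"
python3 - <<'E'
from h import *
d=snap('wrist','w17')
a=d['pixels'];cv2.imwrite('pics/w17b.png',cv2.resize(a,None,fx=1.5,fy=1.5,interpolation=cv2.INTER_CUBIC))
d=snap('top','t17')
a=d['pixels'];cv2.imwrite('pics/c17.png',cv2.resize(a[125:175,190:300],None,fx=7,fy=7,interpolation=cv2.INTER_CUBIC))
E
```

```text
eef_pos: [0.5365, -0.1131, 0.2095]
wrist_force: [-1.4, -0.6, -1.1]
```

View pics/w17b.png

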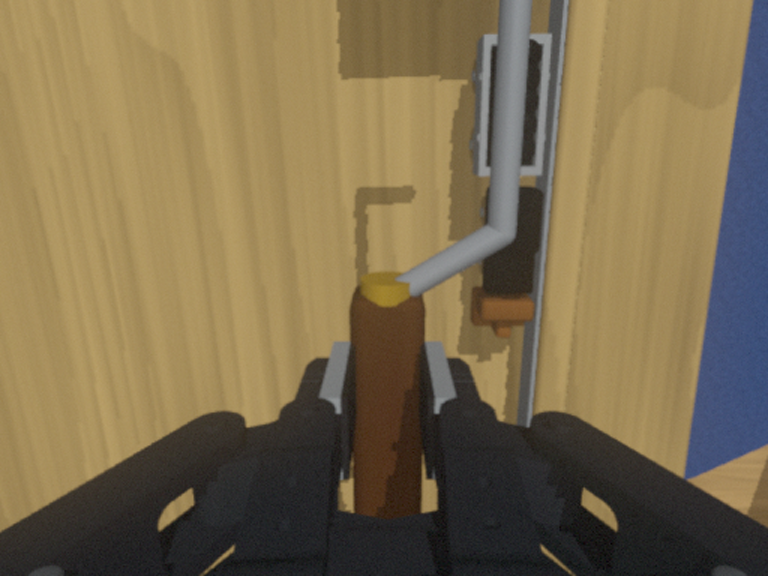

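View pics/c17.png

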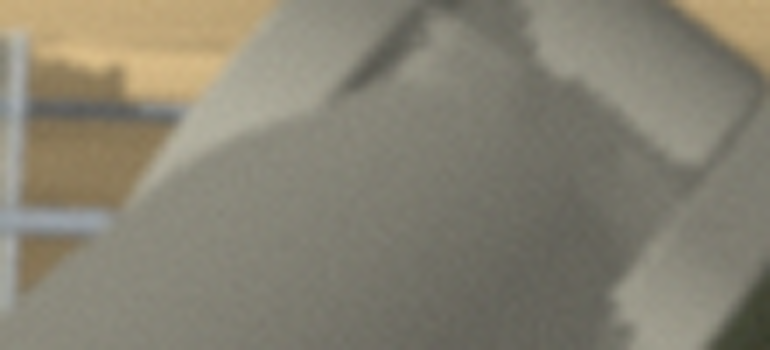

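Run:
```python
import cv2
a=cv2.imread('pics/w16.png');cv2.imwrite('pics/c18.png',cv2.resize(a[0:150,422:512],None,fx=5,fy=4 if 0 else 5,interpolation=cv2.INTER_CUBIC)[:600])
```

```text
(no output)
```

View pics/c18.png

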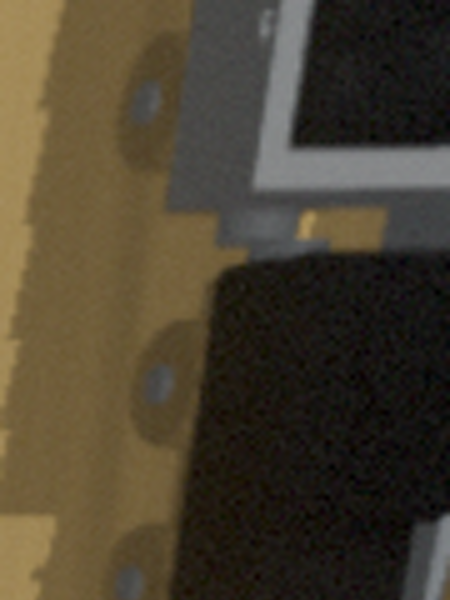

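The crop shows the two magnets touching, car magnet at c18 220–298 and tender magnet at 245–328. That is about 4 mm off sideways, which matches the other two measurements and is inside 7 mm. I leave it and lay the rod down.

```bash
python3 -m jog '1 -0.04 -0.031 0 0;1 -0.04 -0.031 0 0;1 -0.04 -0.031 0 0;1 0 0 0.05 0;1 0 0 0.05 0' | grep -E "force|pos"; python3 -m jog '1 0 0 0.04 0;1 0 0 0.02 0;1 0 0 0.01 0;1 0 0 0.005 0;1 0 0 0 0' | grep -E "force|pos"
```

```text
eef_pos: [0.4365, -0.23, 0.1097]
wrist_force: [2.0, 0.8, -1.8]
eef_pos: [0.4377, -0.2288, 0.0359]
wrist_force: [-0.2, -0.4, -0.1]
```

```bash
for i in 1 2 3; do python3 -m jog '1 0 0 0.002 0;1 0 0 0 0' | grep -E "force|pos"; done; python3 -m jog '1 0 0 0.001 0;1 0 0 0 0' | grep -E "force|pos"; python3 -m jog '1 0 0 0.001 0;1 0 0 0 0' | grep -E "force|pos"
```

```text
eef_pos: [0.4381, -0.2285, 0.0339]
wrist_force: [0.7, 0.7, -1.4]
eef_pos: [0.4378, -0.2284, 0.0315]
wrist_force: [-0.2, -0.2, -2.3]
eef_pos: [0.4377, -0.2285, 0.0294]
wrist_force: [0.6, -0.2, -0.9]
eef_pos: [0.4377, -0.2286, 0.0285]
wrist_force: [-0.7, 0.1, -0.8]
eef_pos: [0.4378, -0.2286, 0.0277]
wrist_force: [-1.0, -0.5, 3.3]
```

Touchdown reads 3.3 N upward. I open the gripper and retreat straight up.

```bash
python3 -m jog '0.6 0 0 0 0;0.3 0 0 0 0;0 0 0 0 0;0 0 0 0 0;0 0 0 0 0' | grep -E "force|pos|gap"; python3 -m jog '0 0 0 0 0;0 0 0 0 0;0 0 0 -0.01 0;0 0 0 -0.02 0;0 0 0 -0.03 0' | grep -E "force|pos|gap"; python3 -m jog '0 0 0 -0.05 0;0 0 0 -0.05 0;0 0 0 -0.04 0;0 -0.04 0 0 0;0 0 0 0 0' | grep -E "force|pos|gap"
python3 - <<'E'
from h import *
d=snap('wrist','w20');d=snap('top','t20');d=snap('side','s20')
a=cv2.imread('pics/t20.png');cv2.imwrite('pics/c20.png',cv2.resize(a[120:240,170:330],None,fx=5,fy=5,interpolation=cv2.INTER_CUBIC))
a=cv2.imread('pics/s20.png');cv2.imwrite('pics/s20c.png',cv2.resize(a[110:310,180:330],None,fx=3,fy=3,interpolation=cv2.INTER_CUBIC))
E
```

```text
eef_pos: [0.4378, -0.2285, 0.0275]
wrist_force: [-0.4, 0.6, 0.4]
finger_gap: 0.998
eef_pos: [0.4375, -0.2287, 0.0884]
wrist_force: [0.0, -0.2, 0.2]
finger_gap: 1.002
eef_pos: [0.4366, -0.2713, 0.2288]
wrist_force: [0.2, 1.2, -0.1]
finger_gap: 1.0
```

View pics/w20.png

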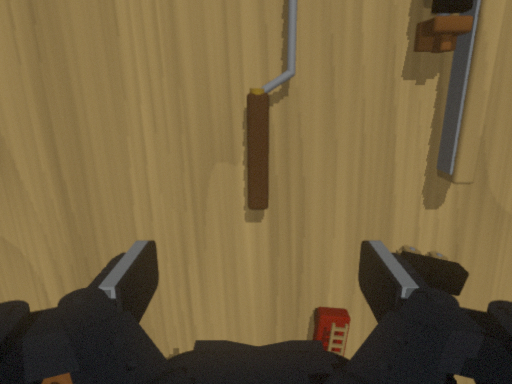

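View pics/c20.png

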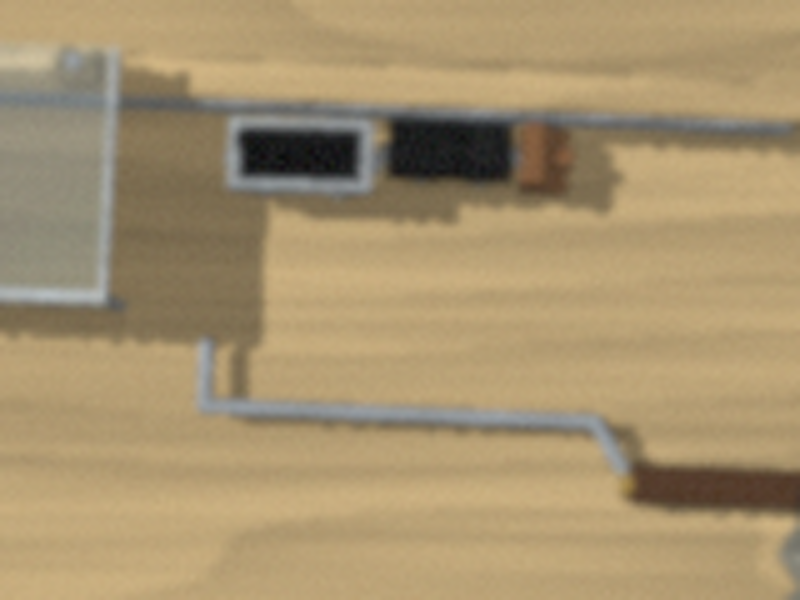

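View pics/s20c.png

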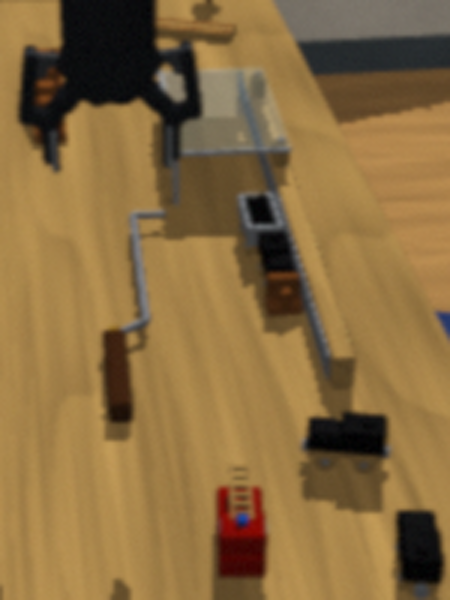

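Final check: car, tender and stop are in a row, touching, at c20 (300,153), (450,150) and (545,157). The rod lies flat on the open table with its hook tip at c20 (207,340), well clear of the strip, and the gripper is off everything. Handing in.

Run:
```python
from h import *
print(bot.read_state()['time_s']); print(bot.close_job())
```

```text
28.475
the job is handed in; nothing more can be done
None
```

I hooked the silver coal car from behind, drew it out of the guard along the strip and up against the black tender. I held it there at about 6 N on the wrist for over 2 s. Then I laid the rod on the open table on the robot's side and let go. The job was handed in at 28.5 s, and no verdict is reported.

**Coupling:** The last pictures show the car upright and in line with the strip to about 0.02 rad. Its magnet is touching the tender's, and the tender is back on the stop.

**Sideways offset:** My measurements disagree. Three taken just after the pull gave about 4 mm (top view, wrist view and the magnet close-up), and the final top view gave about 2 mm. All are inside the 7 mm limit, so I did not nudge the car.

**Force:** The car's pull on the tender comes only from the wrist reading. Less about 0.3 to 0.4 N for drag and offset, it was roughly 5.7 N. I had no direct reading of contact with the guard. No sideways wrist force showed while I reached in.

**Rod and the rest:** The rod lies flat, hook and handle more than 60 mm from the strip. The tender slid back about 4 mm onto the stop, as expected. The gripper never went near the fire engine or the riser.

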